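# Reset a metering pump's stroke adjuster and lock it again

## Robot

A 7-joint arm with a two-finger parallel gripper is mounted at the origin on the work surface. World frame = base frame: x ahead of the robot, y to its left, z up, the work surface at z = 0. Lengths are in m, angles in rad, forces in N, time in s.
With the tool pointing down it reaches from about 0.4 to 0.85 m from the base axis. Payload 10.4 kg.
Tool frame: the origin (TCP) lies at the very end of the fingers, on their centre line; the grasp point (between the pads) lies r.tcp_to_grasp behind it (r.tcp_to_grasp is the distance from the TCP to the grasp point, in m); z points along the fingers, y is the line along which they close (so a half turn about z gives the same grasp; the last joint's range is limited). The gripper opens to 87 mm and grips with 3 to 60 N. Pads are 19 mm wide; open, the fingers measure 117 mm over their backs; the gripper's body (75 mm by 190 mm) begins 51 mm behind the grasp point.
Start: joints at [1.296, 0.332, -0.065, 1.46, 0.022, 1.35, -0.088], TCP at [0.156, -0.605, 0.223] pointing down, gripper open.
Joint ranges: [-2.6, 2.6], [-0.5, 2.12], [-1.47, 1.34], [0.16, 2.42], [-1.27, 4.41], [0.06, 2.06], [-2.6, 2.6]. Speed limits (rad/s): [2.22, 2.22, 2.79, 2.79, 3.14, 3.14, 3.14].

## Interface

Orientations are given as a unit quaternion [x, y, z, w].
In Python, from bench import monitor, cams, ticket, r gives the robot as it stands.
- The arm moves only by the shell command python3 -m crank 'ROWS' [OPENING] [FORCE]. ROWS is a JSON object whose one key "steps" holds a list of rows, each a list of 2 entries, a list of its own where there are three numbers: the shift along the world's x, y, z in units of 25 mm (1.0 is 25 mm), then the turn, a rotation vector about the world's x, y, z in units of 5 degrees (1.0 is 5 degrees). In form: {"steps": [[[x, y, z], [ax, ay, az]], ...]}. A call has 1 to 10 rows; each row shifts and turns the commanded pose from where the row before left it; what a row does not reach is not made up. A row lasts 1/12 s, in which the tool goes at most 41.7 mm and 7.16 degrees, less where a joint would pass 70% of its speed; a pose out of reach is approached as far as the arm can. A call is refused whole if a number of a shift passes 1 or a number of a turn 1, either way. A call with a gripper value outside its range is refused whole. OPENING is the finger opening in mm, from 0 to 87, set as the call begins (- or left out, the last holds). The fingers move at their own pace and stop on an object; FORCE is the grip in N (left out, the last holds). Time passes only in rows, so rows that do not move let the fingers close. It gives the time, the measured TCP pose, the force, the opening and the grip force at its end, in the units of the state.
- monitor.read_state(): the state, without advancing time (a new reading comes with each control period).
- cams.camera(name): name is "scene" or "top" or "wrist"; returns a dict with "pixels" (400x640x3 uint8, blue, green, red), "z_map" (400x640 float32, m along the optical axis (not along the pixel's ray), 0 where there is no reading), "vfov" (degrees; the focal length in pixels is half the picture's height over the tangent of half this angle, whatever the lens; pixels are square), "cx", "cy" (the principal point, pixels), "k1" (the pictures are not rectified: a ray, as slopes to the right and down, at radius r is drawn at 1 + k1 r^2 times it, then the intrinsics apply), "T" (4x4, takes a point from camera to world coordinates). Camera axes: x right, y up, looking along -z (the intrinsics and any distortion apply to the point x, -y, -z); pixel columns grow to the right and rows downward; lengths in m; the calibration is good to about 2 mm. A picture is of the moment at which its call begins.
- ticket.close_job(): hands the job in; it is judged then, once.
The state is a dict: "time": time; "joint_positions": joint angles; "joint_vel": joint speeds; "joint_torque": joint torques, N m; "ee_pos": TCP position; "eef_rot": TCP orientation; "ft_force": force on the tool from outside, world axes, zero at the start; "torque": the same for the moment, N m; "width": finger opening in m; "grip_force": force on a finger pad.
Only numpy, scipy, OpenCV 4.12 (cv2) and the standard library are available. Lean on these libraries where they do the work, as an engineer would, in place of code of your own. Each camera call takes 0.05 s, during which the arm holds its last target. There are 200 camera calls.

## Task

On the small metering pump, loosen the knurled lock ring under the black knob, turn the knob until its pointer is in line with the upright steel set pin in the flange, then do the lock ring up again, nipped firmly to about 0.45 N m and never beyond 0.8 N m, without shifting the setting. Let go at the end and leave the other things on the bench alone.

Things in the scene. Friction and masses are not known exactly. Their poses are not given: they have to be found in the camera images.
- pump: Metering pump, fixed to the bench, grey box housing 130 x 115 mm with a white liquid end on its -x side and a round aluminium flange (124 mm across, top face at z = 100 mm) on top. Origin: centre of its underside, straight below the upright common axis of lock ring and knob; z up, x towards the middle of the flange scale. On the axis, from below: flange, lock ring, knob.
- ring_grip (a point): Centre of the lock ring, on the axis: knurled round steel ring 56 mm across and 18 mm tall (this point at mid height), its underside about 15 mm above the flange. A small dark bar on its top turns with it. Grip it across its diameter from above, fingers outside the knob; only the 10 mm set pin stands under it. Finger pads slip on it at about 0.045 N m per N of grip.
- lockring (a joint): Turn of the lock ring in rad, counter-clockwise from above positive = loosening (rises 4 mm per rad); stops -1.6, 2.6. Begins tight, more or less, near 0; 1.3 rad of loosening frees it. Where it grips moves the same way as the knob is turned: loosen by 2 rad before a counter-clockwise knob turn. The torque to tighten rises some 1 N m per rad; stays as left.
- knob_grip (a point): On the axis, mid height of the part of the knob to grip: black round knob 32 mm across, its grip 32 mm tall (16 mm above and below this point). Below the grip is an aluminium collar with the pointer, a flat finger 4 mm wide and 4 mm high reaching 27 mm from the axis; keep the fingertips above it (it ends 17 mm below this point).
- adjuster (a joint): Turn of the knob in rad, counter-clockwise from above positive (it rises 2 mm per rad), stops at -1.6 and 1.6; at 0 the pointer points along the pump's x axis. Held fast while the lock ring is tight (do not force it); free, it needs about 0.06 N m. The white line on the knob's top is parallel to the pointer.
- pointer (a point): The point on the pointer's line 53 mm from the axis (the set pin's distance), beyond the pointer's tip; x runs outwards along the pointer, z up.
- setpin: Set pin: upright steel pin 7 mm across and 10 mm tall, fixed in one of four holes of the flange, 53 mm from the axis, at -1.25, -0.85, 0.85 or 1.25 rad from the pump's x axis; the other three holes carry flat black plugs. Origin: centre of its foot on the flange. The knob must point at it.
- clamp_pad: Clamp pad inside the pump, out of sight. The lock ring presses it on the knob's disc and so holds the knob; about 90 N of clamp per N m of tightening torque.
- reagent: Bystander: small jar, 52 mm across, 85 mm tall, loose; origin centre of its underside.
- beaker: Bystander: small open glass beaker, 60 mm across, 70 mm tall, loose; origin centre of its underside.
- spanner: Bystander: steel spanner 150 mm long lying flat, loose; not needed.

How it is judged:
By the outcome, as a careful person would: the job done as asked, in the order asked, and still so for the second after the job is handed in, with the robot touching nothing.
It also fails if it takes over 69 s, if anything falls off the work surface, if the arm or the gripper's body presses on something with over 40 N, if the wrist force passes 120 N, or if a joint passes its speed limit or range.

## Working session

There is one attempt and no reset: what is moved stays moved. The work goes in short steps, Python scripts to look and compute and a shell command to move; the robot and the scene stay as the last step left them, time stands still between calls to the robot, and variables do not carry over. Pictures are saved under pics/ and viewed, at most 10 in all, crops included, and the job is handed in when it is done.

```bash
mkdir -p pics; ls; cat > h.py <<'E'
import numpy as np, cv2
from bench import monitor,cams,ticket,r
def grab(n,f=None):
    c=cams.camera(n)
    if f: cv2.imwrite('pics/'+f,c['pixels'])
    return c
def rays(c,uv):
    uv=np.atleast_2d(np.array(uv,float)); f=200/np.tan(np.radians(c['vfov'])/2)
    K=np.array([[f,0,c['cx']],[0,f,c['cy']],[0,0,1.]])
    p=cv2.undistortPoints(uv[:,None],K,np.array([c['k1'],0,0,0.]))[:,0]
    d=np.c_[p[:,0],-p[:,1],-np.ones(len(p))]
    return c['T'][:3,3], d@c['T'][:3,:3].T
def onplane(c,uv,z):
    o,d=rays(c,uv); return o+d*((z-o[2])/d[:,2])[:,None]
def bydepth(c,uv):
    o,d=rays(c,uv); uv=np.atleast_2d(uv).astype(int)
    return o+d*c['z_map'][uv[:,1],uv[:,0]][:,None]
E
python3 - <<'E'
from h import *
for n in('scene','top'):
    c=grab(n,n+'1.png'); print(n,c['vfov'],c['T'].round(3).tolist())
s=monitor.read_state();print(s['time'],s['eef_rot'],s['ee_pos'],s['width'],r.tcp_to_grasp)
E
```

```text
pics
scene 49.953230345967214 [[0.34, -0.583, 0.737, 1.3], [0.94, 0.229, -0.253, -0.189], [-0.021, 0.779, 0.626, 0.711], [0.0, 0.0, 0.0, 1.0]]
top 57.13938929826 [[-0.016, 0.994, -0.109, 0.516], [-1.0, -0.013, 0.025, 0.053], [0.023, 0.109, 0.994, 0.824], [0.0, 0.0, 0.0, 1.0]]
0.1 [ 9.92083953e-01  1.25574876e-01 -1.08290742e-04 -6.06763094e-04] [ 0.1556304  -0.60496767  0.22183994] 0.08685941428159993 0.0187
```

View pics/top1.png

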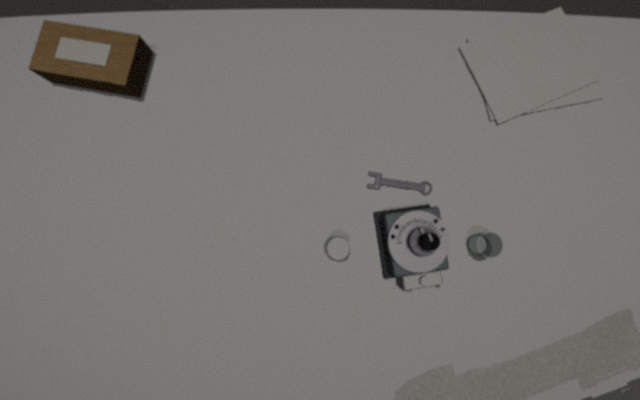

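View pics/scene1.png

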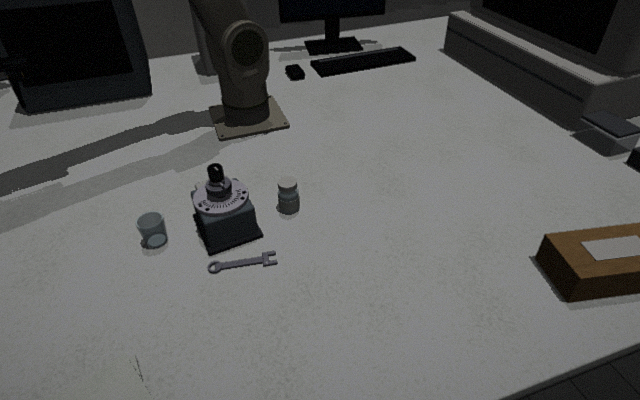

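The top view shows the pump flange at about (418,240), with its liquid end towards the robot. The spanner is at (400,184), the jar at (337,248) and the beaker at (485,245). I'll enlarge the pump and measure the flange by depth.

```bash
python3 - <<'E'
from h import *
c=grab('top'); s=grab('scene')
a=cv2.resize(c['pixels'][195:300,365:455],None,fx=5.5,fy=5.5,interpolation=cv2.INTER_CUBIC)
b=cv2.resize(s['pixels'][155:225,180:262],None,fx=3.7,fy=5.5*1.0,interpolation=cv2.INTER_CUBIC)
b=cv2.resize(s['pixels'][155:225,180:262],None,fx=3.6,fy=3.6,interpolation=cv2.INTER_CUBIC)
im=np.zeros((578,800,3),np.uint8); im[:a.shape[0],:a.shape[1]]=a; im[:b.shape[0],500:500+b.shape[1]]=b
im=np.clip(im.astype(float)*1.6,0,255).astype(np.uint8)
cv2.imwrite('pics/crop1.png',im)
for n,c,(u0,u1,v0,v1) in(('top',c,(365,455,195,300)),('scene',s,(180,270,150,260))):
    u,v=np.meshgrid(range(u0,u1),range(v0,v1)); uv=np.c_[u.ravel(),v.ravel()]
    P=bydepth(c,uv)
    m=(abs(P[:,2]-.1)<.006); g=cv2.morphologyEx((m.reshape(u.shape)*255).astype(np.uint8),cv2.MORPH_OPEN,np.ones((2,2)))
    Q=P[(g.ravel()>0)]
    (cx,cy),R=cv2.minEnclosingCircle(Q[:,:2].astype(np.float32))
    print(n,m.sum(),cx,cy,R,np.median(Q[:,2]))
    for lo,hi in((.11,.14),(.14,.17),(.17,.3)):
        q=P[(P[:,2]>lo)&(P[:,2]<hi)]; print(lo,len(q),q.mean(0).round(4) if len(q) else'',q[:,2].max() if len(q) else '', np.ptp(q,axis=0) if len(q) else '')
E
```

```text
top 2293 0.5102323889732361 -0.10434914380311966 0.15799367427825928 0.09963383737044174
0.11 390 [ 0.5073 -0.1515  0.1323] 0.13964958725027155 [0.05528403 0.07643841 0.02962774]
0.14 92 [ 0.512  -0.1503  0.1549] 0.16997024260424443 [0.04060652 0.0134653  0.02966514]
0.17 253 [ 0.5076 -0.1602  0.1773] 0.1818770703416861 [0.03034006 0.03059575 0.01158281]
scene 1153 0.8398348093032837 -0.13655607402324677 0.46364280581474304 0.0989681831163739
0.11 334 [ 0.5235 -0.1612  0.129 ] 0.1394517135426624 [0.05145233 0.05583767 0.02539498]
0.14 176 [ 0.5223 -0.1604  0.1548] 0.16995825093740013 [0.02633778 0.03229941 0.02981847]
0.17 136 [ 0.5135 -0.1605  0.1758] 0.17917232350434853 [0.03254454 0.03254189 0.00899722]
```

View pics/crop1.png

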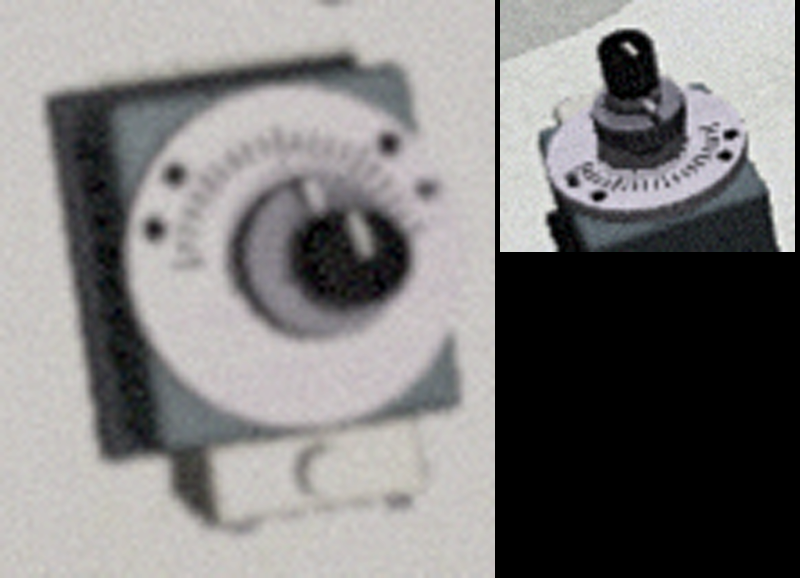

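The crop shows hole marks at crop px (175,175), (155,229), (389,144) and (427,188). The last is grey with a shade beside it, so it's the likely pin at -1.25. The pointer and white line lie near the scale's middle. I'll locate the holes precisely, fit the axis and check which one stands proud.

```bash
python3 - <<'E'
from h import *
from scipy.optimize import least_squares
ang=np.array([1.25,.85,-.85,-1.25])
c=grab('top'); g=cv2.cvtColor(c['pixels'],cv2.COLOR_BGR2GRAY).astype(float)
H=np.array([[155,229],[175,175],[389,144],[427,188]])/5.5+[365,195]-.4
def cen(g,p):
    u,v=np.meshgrid(np.arange(-4,5)+round(p[0]),np.arange(-4,5)+round(p[1]))
    w=g[v,u]; w=np.clip(np.percentile(w,70)-w-10,0,None); w*=np.hypot(u-p[0],v-p[1])<3.8
    return np.array([(w*u).sum(),(w*v).sum()])/w.sum()
for k in range(2): H=np.array([cen(g,p) for p in H])
W=onplane(c,H,.1)[:,:2]
f=lambda q,w:(np.c_[q[0]+.053*np.cos(ang+q[2]),q[1]+.053*np.sin(ang+q[2])]-w).ravel()
for idx in([0,1,2,3],[0,1,2]):
    s=least_squares(lambda q:(f(q,W).reshape(4,2)[idx]).ravel(),[.51,-.15,0]); print('holes fit',s.x.round(4),(f(s.x,W)*1000).round(1))
def patch(c,xyz):
    uv=np.round(xyz).astype(int); return [c['z_map'][v-1:v+2,u-1:u+2].min().round(4) for u,v in uv]
for i,p in enumerate(H):
    u,v=np.round(p).astype(int); uu,vv=np.meshgrid(range(u-3,u+4),range(v-3,v+4)); P=bydepth(c,np.c_[uu.ravel(),vv.ravel()])
    print(ang[i],H[i].round(1),W[i].round(4),'zmax',np.sort(P[:,2])[-4:].round(4),'col',c['pixels'][v,u])
# flange outline and knob
n=c['pixels'].astype(int); 
u,v=np.meshgrid(range(365,460),range(190,300)); P=bydepth(c,np.c_[u.ravel(),v.ravel()])
m=((abs(P[:,2]-.1)<.004)&(np.hypot(P[:,0]-s.x[0],P[:,1]-s.x[1])<.07)).reshape(u.shape).astype(np.uint8)
m=cv2.morphologyEx(m,cv2.MORPH_CLOSE,np.ones((3,3)))
k=max(cv2.findContours(m,0,1)[0],key=cv2.contourArea)[:,0]+[365,190]
hull=cv2.convexHull(k.astype(np.float32))[:,0]
Q=onplane(c,hull,.1)[:,:2]; t=least_squares(lambda q:np.hypot(*(Q-q[:2]).T)-q[2],[.51,-.15,.062],loss='soft_l1',f_scale=.001);print('flange',t.x)
top=P[:,2]>.174; q=P[top]; print('knobtop z',np.median(q[:,2])); 
sel=np.c_[u.ravel(),v.ravel()][top]; gr=g[sel[:,1],sel[:,0]]
(e,R)=cv2.minEnclosingCircle(q[:,:2].astype(np.float32)); print('knob circ',e,R, 'mean',q.mean(0))
wl=sel[gr>gr.min()+.5*(np.percentile(gr,99)-gr.min())]; L=onplane(c,wl,np.median(q[:,2]))[:,:2]
vx,vy,x0,y0=cv2.fitLine(L.astype(np.float32),2,0,.01,.01).ravel(); print('line',len(L),np.arctan2(vy,vx),x0,y0)
E
```

```text
holes fit [ 0.5083 -0.1617  0.1247] [-0.1 -0.3  0.1 -0.1  0.1 -0.1 -0.1  0.5]
holes fit [ 0.5083 -0.1614  0.1231] [-0.  -0.1  0.1  0.1 -0.   0.1 -0.2  0.7]
1.25 [392.5 236.2] [ 0.5187 -0.1094] zmax [0.1019 0.1025 0.1027 0.1039] col [33 31 34]
0.85 [396.3 226.4] [ 0.538  -0.1177] zmax [0.1025 0.1027 0.1034 0.8242] col [26 25 29]
-0.85 [435.2 220.7] [ 0.5479 -0.1967] zmax [0.1017 0.1018 0.1019 0.1026] col [29 28 32]
-1.25 [442.1 228.9] [ 0.5312 -0.21  ] zmax [0.1093 0.1102 0.1108 0.1109] col [56 53 58]
flange [ 0.5083458  -0.16025777  0.0611735 ]
knobtop z 0.17776556799067944
knob circ (0.5141526460647583, -0.061233192682266235) 0.11477962881326675 mean [ 0.50871502 -0.13196783  0.26368687]
line 63 -1.0603842 0.50738525 -0.14206018
```

The pin is at -1.25 rad: it stands 10 mm proud and the other three are flush. The axis is at about (0.508,-0.161) with pump yaw 0.123, the flange fit agrees, and the knob top is at 0.178. Moving above it now.

```bash
python3 -m crank '{"steps":[[[0.78,0.99,0.1],[0,0,0]],[[0.78,0.99,0.1],[0,0,0]],[[0.78,0.99,0.1],[0,0,0]],[[0.78,0.99,0.1],[0,0,0]],[[0.78,0.99,0],[0,0,0]],[[0.78,0.99,0],[0,0,0]],[[0.78,0.99,0],[0,0,0]],[[0.78,0.99,0],[0,0,0]],[[0.78,0.99,0],[0,0,0]]]}' 68 40
python3 -m crank '{"steps":[[[0.78,0.99,0],[0,0,0]],[[0.78,0.99,0],[0,0,0]],[[0.78,0.99,0],[0,0,0]],[[0.78,0.99,0],[0,0,0]],[[0.78,0.99,0],[0,0,0]],[[0.78,0.99,0],[0,0,0]],[[0.7,0.9,0],[0,0,0]],[[0.5,0.6,0],[0,0,0]],[[0,0,0],[0,0,0]]]}'
python3 - <<'E'
from h import *
s=monitor.read_state();print(s['joint_positions'],s['eef_rot'],s['ee_pos'],s['torque'],s['ft_force'])
c=grab('wrist','w1.png');print(c['T'].round(3).tolist(),c['vfov'])
E
```

```text
time: 1.0
ee_pos: [0.3319, -0.3812, 0.2327]
eef_rot: [0.992, 0.126, -0.0, 0.0]
ft_force: [-0.2, -0.1, -0.0]
width: 0.0681
grip_force: 0.0
time: 1.75
ee_pos: [0.4806, -0.1921, 0.2326]
eef_rot: [0.992, 0.129, 0.001, -0.001]
ft_force: [-0.2, -0.4, 0.2]
width: 0.0681
grip_force: 0.0
[ 0.74095399  0.12115031 -0.48171243  1.70621376  0.05605079  1.32756116
 -1.06399967] [ 9.91689701e-01  1.28649732e-01  6.36403411e-04 -6.14487834e-04] [ 0.48058518 -0.19213038  0.23264448] [ 0.06679732  0.01754628 -0.01011076] [-0.24876125 -0.4128342   0.18932904]
[[0.256, 0.921, 0.295, 0.562], [-0.967, 0.245, 0.077, -0.17], [-0.002, -0.305, 0.953, 0.395], [0.0, 0.0, 0.0, 1.0]] 59.898566744433666
```

View pics/w1.png

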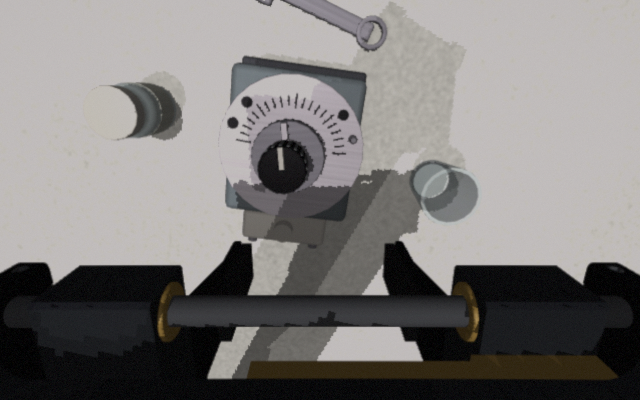

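The wrist view shows the knob at (283,165) with its white line from (279,148) to (282,170). The pin is grey at (353,139), with plugs at (233,122), (247,102) and (343,115). I'll refine the axis and the knob angle from this.

```bash
cat >> h.py <<'E'
from scipy.optimize import least_squares
ang=np.array([1.25,.85,-.85,-1.25]); HOL=None
def proj(c,X):
    X=np.atleast_2d(X); p=(X-c['T'][:3,3])@c['T'][:3,:3]; f=200/np.tan(np.radians(c['vfov'])/2)
    K=np.array([[f,0,c['cx']],[0,f,c['cy']],[0,0,1.]])
    return cv2.projectPoints(p*[1,-1,-1],np.zeros(3),np.zeros(3),K,np.array([c['k1'],0,0,0.]))[0][:,0]
def cen(g,p,R):
    n=int(R)+1;u,v=np.meshgrid(np.arange(-n,n+1)+round(p[0]),np.arange(-n,n+1)+round(p[1]))
    w=g[v,u]; w=np.clip(np.percentile(w,70)-w-15,0,None)*(np.hypot(u-p[0],v-p[1])<R)
    return np.array([(w*u).sum(),(w*v).sum()])/w.sum()
def axisfit(c,H,R):
    g=cv2.cvtColor(c['pixels'],cv2.COLOR_BGR2GRAY).astype(float); H=np.array(H,float)
    for k in range(2): H=np.array([cen(g,p,R) for p in H])
    W=onplane(c,H,.1)[:,:2]
    f=lambda q:(np.c_[q[0]+.053*np.cos(ang[:3]+q[2]),q[1]+.053*np.sin(ang[:3]+q[2])]-W).ravel()
    s=least_squares(f,[.51,-.16,.12]); return s.x,(s.fun*1000).round(1)
def line(c,box,z,thr=None):
    "bright elongated blob inside pixel box; world angle on plane z"
    u0,v0,u1,v1=box; g=cv2.cvtColor(c['pixels'],cv2.COLOR_BGR2GRAY)[v0:v1,u0:u1]
    if thr is None: thr=cv2.threshold(g,0,255,cv2.THRESH_OTSU)[0]
    n,l,st,_=cv2.connectedComponentsWithStats((g>thr).astype(np.uint8)); k=1+np.argmax(st[1:,4])
    v,u=np.nonzero(l==k); P=onplane(c,np.c_[u+u0,v+v0],z)[:,:2]
    m=P.mean(0); d=np.linalg.svd(P-m)[2][0]; d*=np.sign(d[0]) 
    return np.arctan2(d[1],d[0]),m,len(u),np.ptp((P-m)@d)
E
python3 - <<'E'
from h import *
c=grab('wrist')
x,e=axisfit(c,[[233,122],[247,102],[343,115]],7); print(x,e)
a,m,n,L=line(c,(272,146,292,182),.178); print('white',a,m,n,L,'rel',a-x[2])
P=bydepth(c,[[275,182],[290,182],[300,130],[265,135],[285,128]]); print(P.round(4))
a,m,n,L=line(c,(278,122,292,140),.145); print('pointer',a,m,n,L, np.arctan2(*(m-x[:2])[::-1])-x[2])
E
```

```text
[ 0.50818632 -0.15953281  0.12721715] [-0.  -0.2  0.1  0.1 -0.   0.1]
white 0.3056850832203891 [ 0.51543252 -0.15728788] 117 0.012882474016489794 rel 0.17846792868257316
[[ 0.4984 -0.1598  0.1773]
 [ 0.5013 -0.1692  0.1789]
 [ 0.5296 -0.1666  0.1346]
 [ 0.5195 -0.1424  0.1352]
 [ 0.5282 -0.1555  0.1343]]
pointer -0.5239356453584739 [ 0.52870867 -0.15600214] 192 0.013657157449136089 0.04315507657950368
```

```bash
python3 -m crank '{"steps":[[[0.55,0.65,0],[0,0,0]],[[0.55,0.64,0],[0,0,0]],[[0,0,0],[0,0,0]],[[0,0,0],[0,0,0]],[[0,0,0],[0,0,0]]]}' 68 40
python3 -c "
from h import *
s=monitor.read_state();print(s['ee_pos'],s['joint_positions'],s['torque'])"
```

```text
time: 2.27
ee_pos: [0.5049, -0.1658, 0.2324]
eef_rot: [0.992, 0.125, -0.0, 0.0]
ft_force: [-0.3, -0.1, 0.2]
width: 0.0683
grip_force: 0.0
[ 0.50494622 -0.16583208  0.23242215] [ 0.68999933  0.15706033 -0.50643301  1.67118348  0.07891097  1.33400691
 -1.15051582] [-0.03064215  0.00996401 -0.00254771]
```

```bash
python3 -m crank '{"steps":[[[0.13,0.23,-0.3],[0,0,0]],[[0,0,-0.7],[0,0,0]],[[0,0,-0.7],[0,0,0]],[[0,0,-0.6],[0,0,0]],[[0,0,0],[0,0,0]],[[0,0,0],[0,0,0]]]}'
python3 - <<'E'
from h import *
s=monitor.read_state();print(s['ee_pos'],s['torque'])
c=grab('wrist','w2.png')
E
```

```text
time: 2.77
ee_pos: [0.5083, -0.1589, 0.1745]
eef_rot: [0.992, 0.125, -0.001, -0.0]
ft_force: [0.4, 0.5, 0.3]
width: 0.068
grip_force: 0.0
[ 0.50826322 -0.1588992   0.17449718] [-0.05225028 -0.04468788 -0.00127227]
```

View pics/w2.png

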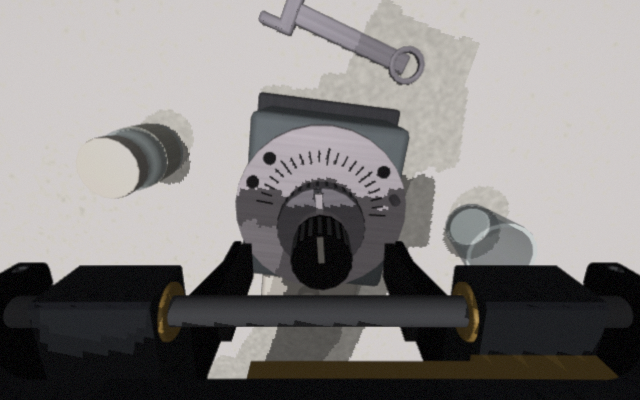

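The fingertips straddle the knob, which is centred at about (320,255) between tips at 248 and 390. Next: go down to ring height.

```bash
python3 -m crank '{"steps":[[[0,-0.04,-0.6],[0,0,0]],[[0,0,-0.7],[0,0,0]],[[0,0,-0.7],[0,0,0]],[[0,0,-0.4],[0,0,0]],[[0,0,0],[0,0,0]],[[0,0,0],[0,0,0]]]}'
python3 -m crank '{"steps":[[[0,0,0],[0,0,0]],[[0,0,0],[0,0,0]],[[0,0,0],[0,0,0]],[[0,0,0],[0,0,0]]]}' 50 40
python3 -c "
from h import *
s=monitor.read_state();print(s['ee_pos'],s['torque'],s['joint_positions'][6])"
```

```text
time: 3.32
ee_pos: [0.5093, -0.1597, 0.1158]
eef_rot: [0.992, 0.125, 0.0, 0.0]
ft_force: [-0.1, -1.0, 0.0]
width: 0.0681
grip_force: 0.0
time: 3.65
ee_pos: [0.5098, -0.1604, 0.1161]
eef_rot: [0.992, 0.125, 0.001, 0.001]
ft_force: [0.5, -3.1, 4.1]
width: 0.0551
grip_force: 40.0
[ 0.50977112 -0.1604027   0.11614323] [-0.5852579  -0.20764125  0.07656683] -1.2105896331020178
```

```bash
python3 -m crank '{"steps":[[[0,0,0],[0,0,0.5]],[[0,0,0.01],[0,0,1]],[[0,0,0.01],[0,0,1]],[[0,0,0.01],[0,0,1]],[[0,0,0],[0,0,0]]]}'
python3 -c "
from h import *
s=monitor.read_state();print(s['ee_pos'],s['torque'],s['joint_positions'][6])"
```

```text
time: 4.07
ee_pos: [0.5096, -0.1599, 0.1172]
eef_rot: [0.961, 0.278, 0.001, 0.001]
ft_force: [-1.3, -0.4, 8.0]
width: 0.055
grip_force: 40.0
[ 0.50963908 -0.1598946   0.11715905] [-0.26507767  0.34910799  0.2556578 ] -0.9090524804686124
```

```bash
python3 -m crank '{"steps":[[[0,0,0.015],[0,0,1]],[[0,0,0.015],[0,0,1]],[[0,0,0.015],[0,0,1]],[[0,0,0.015],[0,0,1]],[[0,0,0.015],[0,0,1]],[[0,0,0.015],[0,0,1]],[[0,0,0.015],[0,0,1]],[[0,0,0],[0,0,0]]]}'
python3 -m crank '{"steps":[[[0,0,0.015],[0,0,1]],[[0,0,0.015],[0,0,1]],[[0,0,0.015],[0,0,1]],[[0,0,0.015],[0,0,1]],[[0,0,0.015],[0,0,1]],[[0,0,0.015],[0,0,1]],[[0,0,0.015],[0,0,1]],[[0,0,0],[0,0,0]],[[0,0,0],[0,0,0]]]}'
python3 -c "
from h import *
s=monitor.read_state();q=s['eef_rot'];print(s['ee_pos'],s['torque'],s['joint_positions'][6],2*np.arctan2(q[1],q[0])-.251)"
```

```text
time: 4.73
ee_pos: [0.5091, -0.1594, 0.1194]
eef_rot: [0.833, 0.554, 0.0, 0.0]
ft_force: [-2.4, 0.5, 7.9]
width: 0.0551
grip_force: 40.0
time: 5.48
ee_pos: [0.5083, -0.1594, 0.1218]
eef_rot: [0.63, 0.777, -0.0, -0.001]
ft_force: [-6.3, 1.5, 8.6]
width: 0.0552
grip_force: 40.0
[ 0.50833896 -0.15936371  0.12180184] [ 0.29094122  1.33456662 -0.00804129] 0.26526355291188247 1.5284361791376821
```

```bash
python3 -m crank '{"steps":[[[0,0,0],[0,0,0]],[[0,0,0],[0,0,0]],[[0,0,0],[0,0,0]],[[0,0,0.6],[0,0,0]],[[0,0,0.53],[0,0,0]],[[0,0,0],[0,0,0]]]}' 68
python3 - <<'E'
from h import *
s=monitor.read_state();print(s['ee_pos'],s['torque'])
c=grab('wrist','w3.png')
E
```

```text
time: 5.98
ee_pos: [0.5104, -0.1596, 0.1516]
eef_rot: [0.63, 0.777, 0.001, 0.002]
ft_force: [0.3, 0.0, 0.1]
width: 0.0676
grip_force: 0.0
[ 0.5103704  -0.15964518  0.15162034] [-0.02395854 -0.1661702   0.01210706]
```

View pics/w3.png

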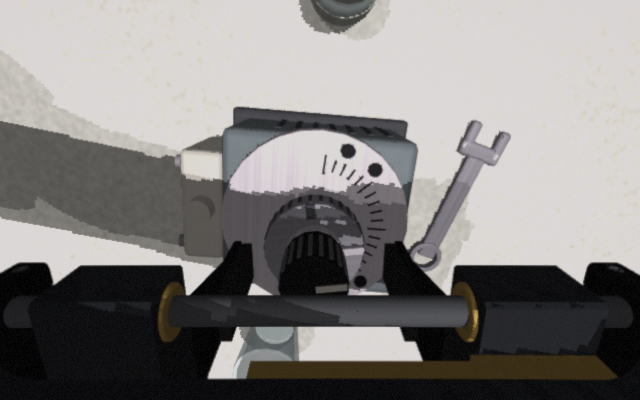

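The fingers now straddle the knob at (315,270), above the ring, whose dark bar is at (312,212). The white line is at (333,290). Gripping the knob.

```bash
python3 -m crank '{"steps":[[[-0.06,0,0],[0,0,0]],[[0,0,0],[0,0,0]],[[0,0,0],[0,0,0]],[[0,0,0],[0,0,0]],[[0,0,0],[0,0,0]],[[0,0,0],[0,0,0]],[[0,0,0],[0,0,0]]]}' 24 20
python3 -m crank '{"steps":[[[0,0,0],[0,0,-0.5]],[[0,0,-0.01],[0,0,-1]],[[0,0,-0.01],[0,0,-1]],[[0,0,0],[0,0,0]]]}'
python3 -c "
from h import *
s=monitor.read_state();q=s['eef_rot'];print(s['ee_pos'],s['torque'],s['joint_positions'][6],2*np.arctan2(q[1],q[0])-1.779)"
```

```text
time: 6.62
ee_pos: [0.5081, -0.1593, 0.1493]
eef_rot: [0.63, 0.777, 0.001, 0.0]
ft_force: [2.4, -1.4, -5.4]
width: 0.0314
grip_force: 20.0
time: 6.95
ee_pos: [0.5083, -0.1593, 0.1488]
eef_rot: [0.712, 0.702, 0.001, 0.001]
ft_force: [5.0, 0.2, -4.1]
width: 0.0316
grip_force: 20.0
[ 0.50834558 -0.15934242  0.1488408 ] [ 0.02976659 -1.09686927 -0.00886247] 0.0693653442997665 -0.22344858859094985
```

```bash
python3 -m crank '{"steps":[[[0,0,-0.007],[0,0,-1]],[[0,0,-0.007],[0,0,-1]],[[0,0,-0.007],[0,0,-1]],[[0,0,-0.007],[0,0,-1]],[[0,0,-0.007],[0,0,-1]],[[0,0,-0.007],[0,0,-1]],[[0,0,-0.007],[0,0,-1]],[[0,0,0],[0,0,0]]]}'
python3 -m crank '{"steps":[[[0,0,-0.007],[0,0,-1]],[[0,0,-0.007],[0,0,-1]],[[0,0,-0.007],[0,0,-1]],[[0,0,-0.007],[0,0,-1]],[[0,0,-0.007],[0,0,-1]],[[0,0,-0.007],[0,0,-1]],[[0,0,0],[0,0,0]],[[0,0,0],[0,0,0]]]}'
python3 - <<'E'
from h import *
s=monitor.read_state();q=s['eef_rot'];print(s['ee_pos'],s['torque'],s['joint_positions'][6],2*np.arctan2(q[1],q[0])-1.779)
c=grab('top'); print(c['pixels'][225,440])
w=grab('wrist'); im=np.vstack([w['pixels'][80:330,160:480], cv2.resize(c['pixels'][205:285,370:460],(320,284),interpolation=cv2.INTER_CUBIC)])
cv2.imwrite('pics/w4.png',im)
E
```

```text
time: 7.62
ee_pos: [0.509, -0.1596, 0.1476]
eef_rot: [0.891, 0.455, 0.002, 0.001]
ft_force: [9.6, -1.0, -5.8]
width: 0.0315
grip_force: 20.0
time: 8.28
ee_pos: [0.5094, -0.16, 0.1467]
eef_rot: [0.977, 0.211, 0.002, 0.001]
ft_force: [11.2, -3.1, -8.5]
width: 0.0314
grip_force: 20.0
[ 0.50938691 -0.16002038  0.14665951] [-0.58809231 -2.42963802 -0.10756834] -1.028890809460535 -1.3533072104637287
[9 7 8]
```

View pics/w4.png

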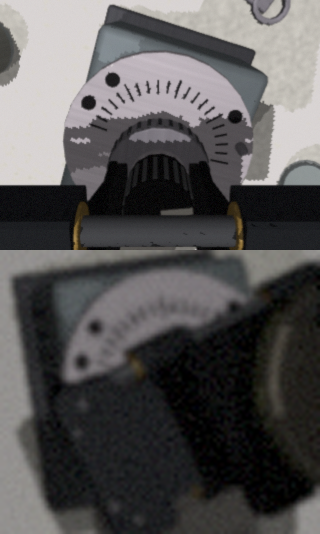

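Crop rows 0–250 are the wrist view: the pin is at (242,148), the fingers are on the knob, and about 4° remains. Finishing the turn, then letting go and backing up to check.

```bash
python3 -m crank '{"steps":[[[-0.03,0,0],[0,0,-0.45]],[[0,0,0],[0,0,-0.4]],[[0,0,0],[0,0,0]],[[0,0,0],[0,0,0]]]}'
python3 -m crank '{"steps":[[[0,0,0],[0,0,0]],[[0,0,0],[0,0,0]],[[0,0,0],[0,0,0]],[[0,0,0.7],[0,0,0]],[[0,0,0.9],[0,0,0]],[[0,0,0.9],[0,0,0]],[[-0.6,-0.6,0.9],[0,0,0]],[[-0.6,-0.6,0],[0,0,0]],[[0,0,0],[0,0,0]],[[0,0,0],[0,0,0]]]}' 68
python3 - <<'E'
from h import *
s=monitor.read_state();q=s['eef_rot'];print(s['ee_pos'],s['torque'],s['joint_positions'][6],2*np.arctan2(q[1],q[0])-1.779)
w=grab('wrist','w5.png')
E
```

```text
time: 8.72
ee_pos: [0.5093, -0.1601, 0.1466]
eef_rot: [0.985, 0.175, 0.003, 0.001]
ft_force: [15.1, -4.3, -11.7]
width: 0.0313
grip_force: 20.0
time: 9.55
ee_pos: [0.4761, -0.1904, 0.2317]
eef_rot: [0.985, 0.174, -0.0, 0.0]
ft_force: [1.0, 1.1, 0.1]
width: 0.0675
grip_force: 0.0
[ 0.47606684 -0.19040827  0.23170942] [ 0.04917566 -0.04416481 -0.08141672] -0.9752059832433885 -1.429068170871329
```

View pics/w5.png

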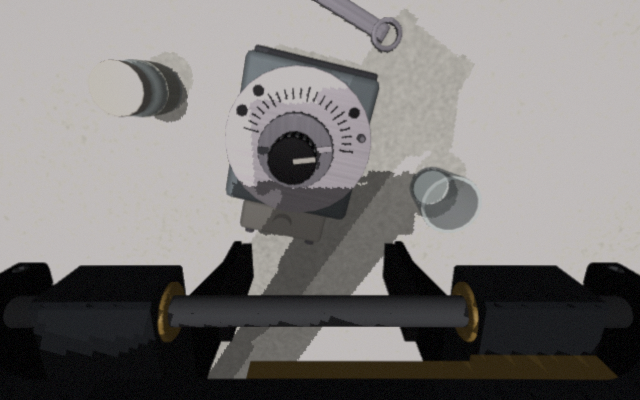

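The white line runs (293,161)–(316,158), the pointer is at (325,149) and the pin at (361,138). Measuring both.

```bash
cat > m.py <<'E'
from h import *
import sys
def go(c,H,wb,pb,R=7,zt=.1745):
    x,e=axisfit(c,H,R); print('axis',x.round(4),e)
    for z in(zt,):
        a,m,n,L=line(c,wb,z); a=(a+np.pi/2)%np.pi-np.pi/2 if 0 else a
        if a>.6:a-=np.pi
        print('white rel',round(a-x[2],3),n,round(L,4),'m',m.round(4))
    if pb:
        a,m,n,L=line(c,pb,.142); print('ptr dir',round(np.arctan2(m[1]-x[1],m[0]-x[0])-x[2],3),n,round(L,4),'PCA',round(a-x[2],3))
    return x
E
python3 - <<'E'
from m import *
c=grab('wrist')
x=go(c,[[242,110],[259,91],[354,113]],(286,150,322,170),(318,144,334,154))
g=cv2.cvtColor(c['pixels'],cv2.COLOR_BGR2GRAY); p=cen(g.astype(float),[361.5,138.5],6)
W=onplane(c,p,.105)[0,:2];d=W-x[:2];print('pin',W,np.hypot(*d),np.arctan2(d[1],d[0])-x[2])
u,v=np.meshgrid(range(275,320),range(135,185));P=bydepth(c,np.c_[u.ravel(),v.ravel()]);q=P[(P[:,2]>.168)&(P[:,2]<.2)];print(np.median(q[:,2]),q.mean(0),np.ptp(q,axis=0))
print(g[140:158,314:336])
E
```

```text
axis [ 0.5083 -0.1595  0.1284] [ 0.  -0.1  0.  -0.1 -0.   0.2]
white rel -1.243 124 0.0143 m [ 0.5114 -0.167 ]
ptr dir -1.252 68 0.0103 PCA -1.268
pin [ 0.53141857 -0.20697121] 0.05276195589801816 -1.245487717118148
0.17592114322392466 [ 0.50977095 -0.16055893  0.17573896] [0.03240141 0.03057796 0.00994284]
[[111 110 110 112 115 113 113 112 110 111 114 111 110 112 111 113 106  83
   66  80 113 148]
 [100 108 111 112 111 113 111 110 110 112 112 114 112 112 112 111 108  93
   73  81 137 154]
 [ 85 106 111 111 113 111 111 108 109 111 114 114 112 111 110 112 110  99
   74  92 142 157]
 [ 56  96 106 110 113 110 111 110 111 112 112 112 111 110 112 112 111 105
   81 104 145 160]
 [ 26  70  93 108 113 113 110 111 111 111 113 110 112 112 111 113 111 105
   83  74 126 157]
 [ 14  33  58 100 112 112 111 109 111 113 114 111 109 109 108 110 107 106
   89  61  83 142]
 [ 11  23  45  96 110 112 108 107 102 109 112 111 110 107 102 101 101 102
   90  67  85 138]
 [  6  27  38  85 103 105 107 102  82 100 110 114 114 116 111 106 108 109
  101  75 104 141]
 [  8  26  29  58  82 107 117 112 113 116 125 1
[... 183 characters left out ...]
0 158 158 159 158 158 159 160
  154 111  86 109]
 [ 20  55  47  55 119 138 154 159 157 159 157 158 156 157 157 157 157 156
  153 105  82 135]
 [ 19  44  55  39  63  87 139 156 158 157 150 149 141 141 141 141 144 139
  141  93  73 136]
 [ 16  36  56  37  46  69 120 134 140 145 134 123 104  97 101 105 111  95
  101  74  76 138]
 [ 20  12  23  19  35  48  62  64  83 107 113 107  88  83 102 108 108 105
  100  75  90 144]
 [ 19  13  14   5  36  44  49  57  95 109 111 108 106 106 108 112 110 107
  102  80 106 149]
 [ 22   9  13  17  28  43  51  73 102 111 109 109 109 109 111 109 111 108
  102  87 123 154]
 [ 35  33  22  18  34  45  55  94 109 109 111 109 108 110 111 110 110 107
  101  84 123 152]]
```

The setting is good: the pointer reads -1.245±0.01 against the pin's -1.25. Next, wind the tool back ccw while centring over the axis.

```bash
python3 -m crank '{"steps":[[[0.3,0.3,0],[0,0,1]],[[0.3,0.3,0],[0,0,1]],[[0.3,0.3,0],[0,0,1]],[[0.3,0.25,0],[0,0,1]],[[0.1,0.1,0],[0,0,1]],[[0,0,0],[0,0,1]],[[0,0,0],[0,0,1]],[[0,0,0],[0,0,1]],[[0,0,0],[0,0,1]]]}'
python3 -m crank '{"steps":[[[0,0,0],[0,0,1]],[[0,0,0],[0,0,1]],[[0,0,0],[0,0,1]],[[0,0,0],[0,0,1]],[[0,0,0],[0,0,1]],[[0,0,0],[0,0,1]],[[0,0,0],[0,0,1]],[[0,0,0],[0,0,1]],[[0,0,0],[0,0,0]],[[0,0,0],[0,0,0]]]}'
python3 -c "
from h import *
s=monitor.read_state();q=s['eef_rot'];print(s['ee_pos'],s['torque'],s['joint_positions'][6],2*np.arctan2(q[1],q[0]))"
```

```text
time: 10.4
ee_pos: [0.5095, -0.157, 0.2309]
eef_rot: [0.841, 0.541, -0.0, -0.001]
ft_force: [-0.3, -0.4, 0.2]
width: 0.068
grip_force: 0.0
time: 11.23
ee_pos: [0.5094, -0.1575, 0.2311]
eef_rot: [0.608, 0.794, 0.0, -0.0]
ft_force: [0.4, 0.1, 0.2]
width: 0.0681
grip_force: 0.0
[ 0.50941392 -0.15748161  0.23113197] [-0.03191271 -0.11969078  0.04409265] 0.3878490544335779 1.8341510843688238
```

```bash
python3 -m crank '{"steps":[[[-0.03,-0.09,-0.4],[0,0,0]],[[0,0,-0.7],[0,0,0]],[[0,0,-0.8],[0,0,0]],[[0,0,-0.8],[0,0,0]],[[0,0,-0.8],[0,0,0]],[[0,0,-0.6],[0,0,0]],[[0,0,-0.2],[0,0,0]],[[0,0,0],[0,0,0]],[[0,0,0],[0,0,0]]]}'
python3 -c "
from h import *
s=monitor.read_state();q=s['eef_rot'];print(s['ee_pos'],s['torque'],s['joint_positions'][6],2*np.arctan2(q[1],q[0]))"
```

```text
time: 11.98
ee_pos: [0.5086, -0.1604, 0.1243]
eef_rot: [0.608, 0.794, 0.0, -0.0]
ft_force: [-0.4, 0.3, -0.1]
width: 0.0682
grip_force: 0.0
[ 0.50864878 -0.16043365  0.12427123] [ 0.03434067 -0.11082688  0.00618979] 0.33958433509354596 1.8350128728678423
```

```bash
python3 -m crank '{"steps":[[[0,0,-0.07],[0,0,0]],[[0,0,0],[0,0,0]],[[0,0,0],[0,0,0]],[[0,0,0],[0,0,0]],[[0,0,0],[0,0,0]]]}' 50 15
python3 -m crank '{"steps":[[[0,0,0],[0,0,-0.5]],[[0,0,-0.014],[0,0,-1]],[[0,0,-0.014],[0,0,-1]],[[0,0,-0.014],[0,0,-1]],[[0,0,-0.014],[0,0,-1]],[[0,0,-0.014],[0,0,-1]],[[0,0,0],[0,0,0]]]}'
python3 -c "
from h import *
s=monitor.read_state();q=s['eef_rot'];print(s['ee_pos'],s['torque'],s['joint_positions'][6],2*np.arctan2(q[1],q[0])-1.835)"
```

```text
time: 12.4
ee_pos: [0.5086, -0.1608, 0.1229]
eef_rot: [0.608, 0.794, -0.0, 0.0]
ft_force: [-2.3, -0.2, 5.8]
width: 0.0554
grip_force: 15.0
time: 12.98
ee_pos: [0.5085, -0.1608, 0.1209]
eef_rot: [0.78, 0.625, -0.0, 0.0]
ft_force: [-2.7, -0.5, 3.9]
width: 0.0557
grip_force: 15.0
[ 0.50852327 -0.16078882  0.12093918] [-0.14344282  0.56736592 -0.08516399] -0.1284279056389515 -0.4836862698901452
```

```bash
python3 -m crank '{"steps":[[[0,0,-0.014],[0,0,-1]],[[0,0,-0.014],[0,0,-1]],[[0,0,-0.014],[0,0,-1]],[[0,0,-0.014],[0,0,-1]],[[0,0,-0.014],[0,0,-1]],[[0,0,-0.014],[0,0,-1]],[[0,0,-0.014],[0,0,-1]],[[0,0,-0.014],[0,0,-1]],[[0,0,0],[0,0,0]]]}'
cat > t.py <<'E'
from h import *
s=monitor.read_state();q=s['eef_rot'];print(s['ee_pos'].round(4) if hasattr(s['ee_pos'],'round') else s['ee_pos'],'M',np.round(s['torque'],3),'j7',s['joint_positions'][6],'turn',2*np.arctan2(q[1],q[0])-1.835)
E
python3 t.py
```

```text
time: 13.73
ee_pos: [0.5085, -0.1608, 0.1182]
eef_rot: [0.947, 0.322, -0.0, 0.0]
ft_force: [-2.9, -0.8, 6.7]
width: 0.0559
grip_force: 15.0
[ 0.5085 -0.1608  0.1182] M [-0.041  0.706 -0.103] j7 -0.8035486990439407 turn -1.1799609430017002
```

```bash
for i in 1 2; do python3 -m crank '{"steps":[[[0,0,-0.014],[0,0,-1]],[[0,0,-0.014],[0,0,-1]],[[0,0,0],[0,0,0]]]}' >/dev/null; python3 t.py; done
```

```text
[ 0.5085 -0.1608  0.1175] M [-0.101  0.815 -0.097] j7 -0.973064962393458 turn -1.3544548740061038
[ 0.5085 -0.1608  0.1169] M [-0.059  0.897 -0.169] j7 -1.142789663232718 turn -1.5290592399705287
```

```bash
python3 -m crank '{"steps":[[[0,0,-0.014],[0,0,-1]],[[0,0,0],[0,0,0]]]}' >/dev/null; python3 t.py; python3 -m crank '{"steps":[[[0,0,-0.014],[0,0,-1]],[[0,0,0],[0,0,0]]]}' >/dev/null; python3 t.py
```

```text
[ 0.5085 -0.1607  0.1166] M [ 0.023  1.005 -0.195] j7 -1.2271415720547925 turn -1.6156678036736332
[ 0.5085 -0.1607  0.1163] M [ 0.02   0.981 -0.26 ] j7 -1.3120773821106526 turn -1.702918298520613
```

```bash
python3 -m crank '{"steps":[[[0,0,-0.014],[0,0,-1]],[[0,0,0],[0,0,0]]]}' >/dev/null; python3 t.py; python3 -m crank '{"steps":[[[0,0,-0.01],[0,0,-0.7]],[[0,0,0],[0,0,0]]]}' >/dev/null; python3 t.py
```

```text
[ 0.5085 -0.1607  0.116 ] M [-0.016  1.031 -0.269] j7 -1.3969750151241513 turn -1.7901080564932168
[ 0.5085 -0.1607  0.1158] M [-0.005  1.155 -0.14 ] j7 -1.4548568283894403 turn -1.849478318933148
```

```bash
python3 - <<'E'
from h import *
for i in range(5):
    c=grab('wrist'); s=monitor.read_state(); print(round(s['time'],2),np.round(s['torque'],3),np.round(s['ft_force'],1),s['width'],s['grip_force'])
t=grab('top')['pixels'][205:285,370:460]
cv2.imwrite('pics/w6.png',np.vstack([c['pixels'][100:330,160:480],cv2.resize(t,(320,284))]))
E
```

```text
14.95 [ 0.049  1.118 -0.181] [-4.9  0.1  8.2] 0.0553911182414768 15.00230759382248
15.0 [ 0.067  1.139 -0.169] [-4.   0.4  8.9] 0.05581109341225223 15.001959800720215
15.05 [ 0.115  1.126 -0.211] [-6.   1.2  8.5] 0.05559407410155047 15.001819431781769
15.1 [ 0.046  1.101 -0.222] [-5.2  0.4  8.1] 0.055404166561972154 15.001886934041977
15.15 [ 0.031  1.099 -0.21 ] [-3.9  0.8  9.1] 0.05568509658173159 15.001859664916992
```

View pics/w6.png

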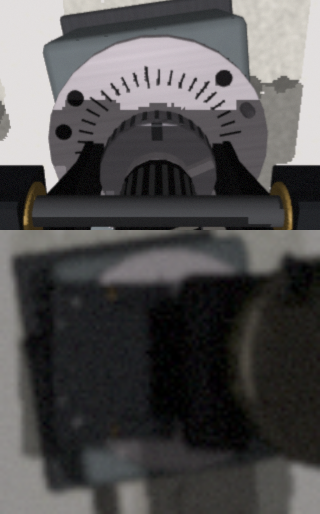

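The ring's bar is at crop px (157,132), still centred between the fingers, so there's been no real slip. The pointer is at (200,167). The reading is noisy and relaxes at rest, so I'll continue in small steps and read the torque in motion.

```bash
python3 -m crank '{"steps":[[[0,0,-0.014],[0,0,-0.5]],[[0,0,0],[0,0,-0.5]]]}' >/dev/null; python3 t.py;  python3 -m crank '{"steps":[[[0,0,0],[0,0,0]]]}' >/dev/null; python3 t.py; python3 -m crank '{"steps":[[[0,0,-0.014],[0,0,-0.5]],[[0,0,0],[0,0,-0.5]]]}' >/dev/null; python3 t.py;  python3 -m crank '{"steps":[[[0,0,0],[0,0,0]]]}' >/dev/null; python3 t.py
```

```text
[ 0.5085 -0.1607  0.1155] M [0.071 1.119 0.55 ] j7 -1.5377922285851091 turn -1.9345064251284456
[ 0.5085 -0.1607  0.1155] M [0.006 1.243 0.019] j7 -1.5388832439372173 turn -1.935669102535728
[ 0.5086 -0.1607  0.1152] M [-0.104  1.091  0.599] j7 -1.6227327949136319 turn -2.021611395223449
[ 0.5086 -0.1607  0.1152] M [-0.045  1.08   0.064] j7 -1.6239128318879406 turn -2.0228890108078943
```

```bash
cat >> t.py <<'E'
c=grab('wrist'); g=c['pixels'][215:250,290:346].max(2).astype(float); 
m=(g<70).astype(np.uint8); n,l,st,ce=cv2.connectedComponentsWithStats(m)
print([(st[k].tolist(),(ce[k]+[290,215]).round(2).tolist()) for k in range(1,n) if st[k,4]>15])
E
python3 -m crank '{"steps":[[[0,0,0],[0,0,0]],[[0,0,0],[0,0,0]]]}' - 11 | tail -1; python3 t.py; python3 -m crank '{"steps":[[[0,0,0],[0,0,-0.3]],[[0,0,0],[0,0,-0.3]]]}' >/dev/null; python3 t.py
```

```text
grip_force: 11.0
[ 0.5086 -0.1608  0.1152] M [-0.026  1.073 -0.014] j7 -1.6214323869198377 turn -2.0206488513465315
[([0, 0, 56, 35, 1923], [317.38, 232.22])]
[ 0.5092 -0.1609  0.1152] M [-0.377 -0.039  0.5  ] j7 -1.6729451909615067 turn -2.0733037411520736
[([0, 0, 56, 35, 1921], [317.46, 232.29])]
```

At 11 N grip the torque tops out at 0.50 N m, which is exactly the slip limit. So the ring is nipped at 0.5–0.6, inside the limit. Release, lift and check the setting.

```bash
python3 -m crank '{"steps":[[[0,0,0],[0,0,0]],[[0,0,0],[0,0,0]],[[0,0,0],[0,0,0]],[[0,0,0.7],[0,0,0]],[[0,0,0.9],[0,0,0]],[[0,0,0.9],[0,0,0]],[[0,0,0.9],[0,0,0]],[[-0.6,-0.6,0.9],[0,0,0]],[[-0.6,-0.6,0.5],[0,0,0]],[[0,0,0],[0,0,0]]]}' 68
python3 - <<'E'
from h import *
c=grab('wrist','w7.png'); x=[.5083,-.1595,.128]
print(proj(c,[[x[0]+.053*np.cos(a+x[2]),x[1]+.053*np.sin(a+x[2]),.1] for a in ang]+[[x[0],x[1],.1755],[.5146,-.182,.142]]).round(0).tolist())
E
```

```text
time: 16.97
ee_pos: [0.4774, -0.1943, 0.2372]
eef_rot: [0.993, -0.122, 0.002, 0.001]
ft_force: [-0.0, -1.1, -0.1]
width: 0.0679
grip_force: 0.0
[[212.0, 167.0], [213.0, 144.0], [298.0, 109.0], [318.0, 125.0], [258.0, 187.0], [291.0, 161.0]]
```

View pics/w7.png

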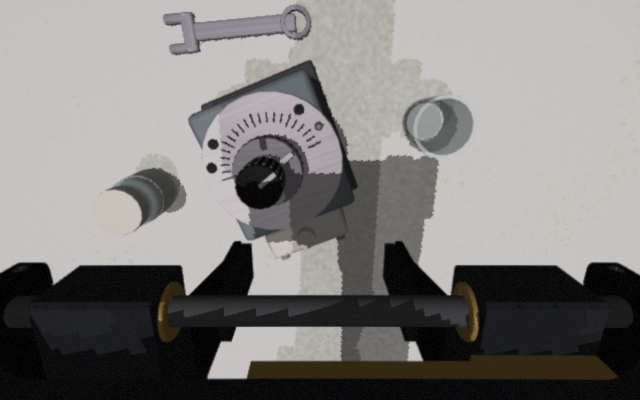

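The white line runs (259,187)–(276,176), the pointer is at (286,158), the ring bar at (263,143) and the pin at (319,126). Measuring.

```bash
python3 - <<'E'
from m import *
c=grab('wrist')
x=go(c,[[212,168],[213,144],[298,109]],(254,172,282,192),(276,150,296,167))
# ring bar now: z ~.133
b=onplane(c,[[263,143]],.1325)[0,:2]; print('bar world',np.arctan2(b[1]-x[1],b[0]-x[0]),np.hypot(*(b-x[:2])))
s=monitor.read_state();print(s['torque'],s['width'],s['time'])
E
```

```text
axis [ 0.5082 -0.1594  0.1278] [ 0.  -0.1  0.  -0.  -0.   0.1]
white rel -1.352 73 0.0104 m [ 0.5127 -0.1689]
ptr dir -1.162 231 0.0181 PCA 0.66
bar world -0.10866636892605315 0.024009602109089635
[0.05316096 0.0233647  0.02490848] 0.06800356578589191 17.0667
```

```bash
python3 - <<'E'
from m import *
c=grab('wrist'); g=cv2.cvtColor(c['pixels'],cv2.COLOR_BGR2GRAY)
x=axisfit(c,[[212,168],[213,144],[298,109]],7)[0]
for thr in(60,75,90): a,m,n,L=line(c,(255,168,280,192),.1755,thr); print('w',thr,(a if a<.6 else a-np.pi)-x[2],n,L,m, np.arctan2(*(m-x[:2])[::-1])-x[2])
for thr in(125,132,140,146):
    a,m,n,L=line(c,(276,148,294,168),.142,thr); print('p',thr,a-x[2],n,L,np.arctan2(*(m-x[:2])[::-1])-x[2])
print(g[172:190:1,258:280]); print(g[150:168,276:296])
E
```

```text
w 60 -1.237464539498681 104 0.014034328485944589 [ 0.51202885 -0.16721865] -1.2455254501153563
w 75 -1.279063031917581 77 0.012540998333195455 [ 0.51254364 -0.16829684] -1.2464464142375982
w 90 -1.3372721222486164 60 0.009743877563272515 [ 0.51298617 -0.16913065] -1.243353266735032
p 125 -1.1747180453149957 53 0.009089912285943687 -1.2463813123330836
p 132 -1.2106789544898737 47 0.008032854612339678 -1.2441843406318063
p 140 -1.1899488628900596 46 0.008028465411630397 -1.2457947625514418
p 146 -1.2198149401853304 44 0.008033693173509826 -1.2473646690547142
[[ 30  27  26  30  31  31  28  28  29  29  31  31  28  32  31  33  28  28
   28  37  32  19]
 [ 29  30  31  27  31  30  30  29  30  29  28  32  28  25  30  28  28  34
   56  91  89  59]
 [ 30  32  27  30  30  30  29  27  30  27  29  28  30  27  25  26  33  66
  110 150 150 110]
 [ 30  27  30  29  23  28  28  25  31  30  28  27  28  32  25  32  62 116
  156 169 170 151]
 [ 31  26  27  31  27  31  29  32  26  29  30  29  28  31  36  65 112 156
  169 172 170 166]
 [ 26  26  30  26  28  28  26  26  26  27  27  27  35  50  86 122 158 17
[... 1968 characters left out ...]
 165 155
  125  93]
 [  5  12  25  34  55  71  63  57  75 147 167 168 167 168 168 166 152 131
  117 113]
 [ 13  18  28  26  43  78  67  64  84 147 166 165 167 166 158 149 107 104
  113 112]
 [ 12  25  29  28  17  37  41  55  78 131 145 148 160 153 130  91  62  90
  108 113]
 [ 20  29  29  21  10   6  16  34  59  80  85  94 131 110  78  56  51  62
   99 111]
 [ 25  24  25  19  12   7  10  12  28  55  68  69  84  66  56  50  51  60
  102 115]
 [ 26  26  15  13   6   8  12  22  23  40  62  56  54  52  54  52  51  59
  100 115]
 [ 34  24  14   7   3   4  12  22  23  25  47  54  54  51  51  52  50  59
   93 113]
 [ 48  27  12   2   8   4  18  25  24  14  30  54  55  53  54  51  52  50
   66 104]]
```

The pointer reads -1.246 rad, which matches the pin at -1.25 and hasn't shifted. The gripper is clear and open, so I'm handing in.

```bash
python3 -c "
from bench import ticket
print(ticket.close_job())"
```

```text
the job is handed in; nothing more can be done
None
```

I've handed the job in: the knob's pointer reads -1.246 rad against the set pin at -1.25, and it didn't shift when I retightened the lock ring; the ring is nipped to about 0.5–0.6 N m (0.60 N m peak reading, a little over the 0.45 asked but under the 0.8 limit), the gripper is open and clear, and I kept clear of the other things on the bench.

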